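Seat the line laser in its mast cup and raise the mast to its second stop

TASK

Lower the orange line laser upright and gently into the deep black cup on the telescoping mast while the mast is still down, and let go of it so that it sits on the cup's floor. Then take the mast by its black handle, squeeze the red release in, pull straight up past the first stop to the second stop so that both sections are fully drawn out, and finish holding the mast up there by the handle with the laser in its cup: it sinks back if let go, and I want to mark the laser line now. Leave the other things on the table where they are.

Things in the scene. Friction and masses are not known exactly. Their poses are not given: they have to be found in the camera images.
- laser: The line laser: an upright round pod, 54 mm in diameter and 110 mm tall, about 0.28 kg, loose on the table. Ribbed black rubber lower half whose foot is rounded (edge radius about 15 mm, flat in the middle), orange upper half with a pale glass window band. It shines all round, so its yaw does not matter. Origin: centre of its underside; z up.
- laser_center (a point): Centre of the laser pod, half-way up (55 mm above its underside, 55 mm below its top). Grasp it across the 54 mm diameter near the top, about 20 mm below its top, so that the fingers stay above the cup's rim.
- mast: The telescoping mast, fixed to the table. Dark steel base plate 150 (x) x 180 (y) x 15 mm, upright aluminium tube in a black collar, two sections inside it, and on top a grey head that carries the black handle and, on an arm, the black cup. Origin: on the tube's axis at the table; its z is up, the cup lies on its right (-y), the red release faces its -x (towards the robot).
- handle (a point): Centre of the mast's handle, on the tube's axis, 184 mm above the table while the mast is down; moves up with the head. The handle is a horizontal black bar along the mast's y: 80 mm long, 30 mm thick (along x), 36 mm high, with clear space below its ends. Taken from above with the fingers closing along the mast's x, one finger lies on the red release and the other on the bar's back. The point's axes are parallel to the mast's.
- release (a point): Middle of the outer face of the red release paddle on the handle's front (-x) face: 40 mm long (y), 22 mm high (z), at the height of the handle's centre, standing 6.5 mm proud of the bar (36.5 mm over bar and paddle; 31 mm when squeezed in).
- mast_release (a joint): How far the red release paddle is pressed in (m): 0 out, 0.0055 fully in. It is sprung: about 2.5 N to start, 6 N fully in. A brass catch locks the mast down until the paddle is in by 4 mm or more.
- cup_floor (a point): Centre of the cup's inner floor, 78 mm above the table while the mast is down, 125 mm from the mast's axis along its -y; rises with the head. Round cup: 60 mm inside, 68 outside (70.5 at its band), rim 59 mm above this point (band 62.5). The floor is a foam pad, 1.5 N per mm, 6 mm at most (point: unloaded). A seated laser's centre is 52 to 55 mm above it, its top about 49 mm out of the cup.
- mast_head (a joint): How far the upper section has been drawn out of the middle one (m): 0 down, 0.06 at its end (the first stop). It comes out first.
- mast_middle (a joint): How far the middle section has been drawn out of the fixed tube (m): 0 down, 0.06 at its end. With both sections out the mast stands at the second stop and the handle is 0.12 m above where it was. Raising takes 7 to 14 N; beyond the second stop it does not give. Let go, the mast sinks back.
- offcut_block: nearer of two dark brown hardwood blocks, 60x60x45 mm, a bystander to be left alone
- tape_measure: nearer of two yellow tape measures, lying flat, 74x93x34 mm, a bystander to be left alone
- screwdriver_yellow: screwdriver with a yellow handle lying down, 29x165x28 mm, a bystander to be left alone
- chisel_0: chisel with a light wooden handle lying down, 29x280x29 mm, a bystander to be left alone
- chisel_1: chisel with a light wooden handle lying down, 29x280x29 mm, a bystander to be left alone
- chisel_2: chisel with a dark wooden handle lying down, 29x280x29 mm, a bystander to be left alone
- glue_bottle: white upright glue bottle with a blue nozzle, 49x67x209 mm, a bystander to be left alone
Things that resemble listed ones, but are neither listed nor needed, are in the scene too. Of the things like the laser, leave any that is pink; of the rest the larger one is meant.

How it is judged:
On the way, in this order (a step that is already met when the one before it is completed fails the run):
1. the laser sits on the floor of the cup, let go, with the mast still down (horizontal distance between laser_center and cup_floor below 0.008 m and z of laser_center in the frame of cup_floor between 0.05 and 0.059 m and angle between laser_center's own z axis and vertical below 0.15 rad and contact force between the fingers and laser below 0.1 N and value of joint each of mast_head, mast_middle below 0.006 m), for 0.2 s.
2. the red release is squeezed in with the mast still down (value of joint mast_release above 0.004 m and value of joint each of mast_head, mast_middle below 0.01 m), for 0.05 s.
3. the upper section is out: the mast passes its first stop, the laser in its cup (horizontal distance between laser_center and cup_floor below 0.008 m and z of laser_center in the frame of cup_floor between 0.05 and 0.059 m and angle between laser_center's own z axis and vertical below 0.15 rad and value of joint mast_head above 0.055 m), for 0.02 s.
At the end, for the whole second after the job is handed in: Both mast sections are within 5 mm of fully out (handle over 294 mm high), held by the fingers (over 3 N); the laser sits still in the cup, not touched by the fingers: within 8 mm of its axis, its centre 50 to 59 mm above the floor, upright within 0.15 rad (all of step 3 and contact force between the fingers and laser below 0.1 N and value of joint mast_middle above 0.055 m and height (world z) of handle above 0.294 m and contact force between the fingers and mast above 3 N and linear speed of laser below 0.03 m/s); the arm keeps its last pose, push and grip.
It fails at once if the laser is pressed or set down hard: more than 30 N between it and the mast (contact force between laser and mast above 30 N).
It fails at once if the laser is dropped: let go and moving faster than 0.3 m/s while the mast is down (contact force between the fingers and laser below 0.05 N and linear speed of laser above 0.3 m/s and value of joint each of mast_head, mast_middle below 0.006 m).
It fails at once if the laser is tipped over (angle between laser_center's own z axis and vertical above 0.5 rad).
It fails at once if a bystander is moved by more than 30 mm (distance of any of offcut_block, tape_measure, screwdriver_yellow, chisel_0, chisel_1, chisel_2, glue_bottle from where it was at the start of the episode above 0.03 m).
It also fails if it takes over 48 s, if anything falls off the work surface, if the arm or the gripper's body presses on something with over 40 N, if the wrist force passes 120 N, or if a joint passes its speed limit or range.

ROBOT

A 7-joint arm with a two-finger parallel gripper is mounted at the origin on a cart in front of the work surface, level with it; the furniture and walls round the work are solid. World frame = base frame: x ahead of the robot, y to its left, z up, the work surface at z = 0. Lengths are in m, angles in rad, forces in N, time in s.
With the tool pointing down it reaches from about 0.425 to 0.925 m from the base axis. Payload 6.8 kg.
Tool frame: the origin (TCP) lies midway between the tips of the shut fingers; the grasp point (between the pads) lies 19 mm behind it; z points along the fingers, y is the line along which they close (so a half turn about z gives the same grasp; the last joint's range is limited). The gripper opens to 85 mm and grips with 20 to 120 N. Pads are 22 mm wide; open, the fingers measure 114 mm over their backs; the gripper's body (76 mm by 85 mm) begins 54 mm behind the grasp point. The pads swing forward as they close: fully open they stand 13 mm farther back than shut.
Start: joints at [-0.108, 0.477, 0.022, 1.555, -0.011, 1.109, -0.083], TCP at [0.675, 0, 0.231] pointing down, gripper open.
Joint ranges: [-2.96, 2.96], [-0.34, 2.1], [-1.41, 1.46], [0.24, 2.44], [-1.37, 4.51], [0.17, 1.92], [-2.96, 2.96]. Speed limits (rad/s): [2.39, 2.39, 3.14, 3.14, 3.14, 3.14, 3.14].

INTERFACE

Orientations are given as a unit quaternion [w, x, y, z].
In Python, from station import bot, imaging gives the robot as it stands.
- The arm moves only by the tool move_arm, never from a script. Its argument "commands" is a list that holds one entry, the list of rows, each a list of 7 numbers: the shift along the tool's x, y, z in m, then the turn, a rotation vector about the tool's x, y, z in degrees, then the finger opening in m, from 0 to 0.0854. In form: [[[x, y, z, rx, ry, rz, grip], ...]]. A call has 1 to 20 rows; each row shifts and turns the commanded pose from where the row before left it, along the tool's axes as they then stand; what a row does not reach is not made up. A row lasts 1/8 s, in which the tool goes at most 62.5 mm and 10.7 degrees, less where a joint would pass 70% of its speed; a pose out of reach is approached as far as the arm can. A call is refused whole if a number of a shift passes 0.0625 or a number of a turn 10.7, either way. A call with a gripper value outside its range is refused whole. The fingers move at their own pace and stop on an object; "squeeze" is the grip in N (left out, the last holds). Time passes only in rows, so rows that do not move let the fingers close. It gives the time, the measured TCP pose, the force, the opening and the grip force at its end, in the units of the state.
- bot.get_obs(): the state, without advancing time (a new reading comes with each control period).
- imaging.read_camera(name): name is "scene" or "side" or "wrist"; returns the picture (480x640x3 uint8, red, green, blue); there is no depth.
- imaging.calibration(name): a dict with "intrinsics" (3x3 intrinsics, pixels), "k1" (the pictures are not rectified: a ray, as slopes to the right and down, at radius r is drawn at 1 + k1 r^2 times it, then the intrinsics apply), "extrinsics" (4x4, takes a point from camera to world coordinates); the wrist camera has in their place "mount" (4x4, takes a point from camera to tool coordinates, whose origin is the TCP and whose axes are the flange's). Camera axes: x right, y down, z forward; pixel columns grow to the right and rows downward; lengths in m; the calibration is good to about 2 mm. A picture is of the moment at which its call begins: read the wrist's pose just before it. calibration takes no time and is no camera call.
- bot.hand_in(): hands the job in; it is judged then, once.
The state is a dict: "t": time; "q": joint angles; "joint_vel": joint speeds; "joint_torque": joint torques, N m; "eef_pos": TCP position; "tool_rot": TCP orientation; "contact_force": force on the tool from outside, world axes, zero at the start; "torque": the same for the moment, N m; "gripper_width": opening from 0.0 (shut) to 1.0 (fully open); "grasp_force": force on a finger pad.
Only numpy, scipy, OpenCV 4.12 (cv2) and the standard library are available. Lean on these libraries where they do the work, as an engineer would, in place of code of your own. Each camera call takes 0.05 s, during which the arm holds its last target. There are 200 camera calls.

## Working session

There is one attempt and no reset: what is moved stays moved. The work goes in short steps, Python scripts to look and compute and a tool call to move; the robot and the scene stay as the last step left them, time stands still between calls to the robot, and variables do not carry over. Pictures are saved under pics/ and viewed, at most 10 in all, crops included, and the job is handed in when it is done.

Besides the shell and the picture viewer there is one more tool, called after ">>>" as name(argument=value, ...) on one line, values as JSON. move_arm: Moves the arm, as the interface text tells. Its arguments: {"type":"object","properties":{"commands":{"type":"array","items":{"type":"array","items":{"type":"array","items":{"type":"number"}}}},"squeeze":{"type":"number"}},"required":["commands"]}

```bash
mkdir -p pics
cat > h.py <<'E'
import numpy as np, cv2
from scipy.spatial.transform import Rotation as R
from station import bot, imaging
def cam(n):
    c=imaging.calibration(n); o=bot.get_obs(); K=np.array(c["intrinsics"])
    if n=="wrist":
        q=np.array(o["tool_rot"]); T=np.eye(4); T[:3,:3]=R.from_quat(q[[1,2,3,0]]).as_matrix(); T[:3,3]=o["eef_pos"]; T=T@np.array(c["mount"])
    else: T=np.array(c["extrinsics"])
    return K,c["k1"],T
def shot(n,f=None):
    C=cam(n); im=np.array(imaging.read_camera(n))[:,:,::-1].copy()
    if f: cv2.imwrite("pics/"+f,im)
    return im,C
def ray(C,u,v):
    K,k,T=C; s=cv2.undistortPoints(np.array([[[u,v]]],float),K,np.array([k,0,0,0.]))[0,0]
    return T[:3,3],T[:3,:3]@np.array([s[0],s[1],1])
def onz(C,u,v,z):
    o,d=ray(C,u,v); return o+d*(z-o[2])/d[2]
def tri(C1,p1,C2,p2):
    a,d=ray(C1,*p1); b,e=ray(C2,*p2); s=np.linalg.lstsq(np.c_[d,-e],b-a,rcond=None)[0]
    x,y=a+s[0]*d,b+s[1]*e; return (x+y)/2,np.linalg.norm(x-y)
def proj(C,p):
    K,k,T=C; q=np.linalg.inv(T)@np.r_[p,1]
    return cv2.projectPoints(q[None,:3],np.zeros(3),np.zeros(3),K,np.array([k,0,0,0.]))[0].ravel()
E
python3 - <<'E'
from h import *
for n in("scene","side","wrist"):
    im,C=shot(n,n+"0.png"); print(n,C[2].round(3).tolist(),C[0][0,0])
print(bot.get_obs())
E
```

```text
scene [[0.6, -0.526, 0.603, -0.289], [-0.8, -0.381, 0.463, -0.6], [-0.014, -0.761, -0.649, 1.026], [0.0, 0.0, 0.0, 1.0]] 527.0249830549383
side [[-0.848, -0.295, 0.441, 0.014], [-0.531, 0.456, -0.715, 0.918], [0.009, -0.84, -0.543, 0.779], [0.0, 0.0, 0.0, 1.0]] 475.3601137371121
wrist [[1.0, 0.001, -0.001, 0.675], [0.001, -0.947, -0.322, 0.082], [-0.001, 0.322, -0.947, 0.373], [0.0, 0.0, 0.0, 1.0]] 360.9771028745082
{'t': 0.15, 'q': array([-0.10807288,  0.47764522,  0.02234105,  1.55617719, -0.01150182,
        1.10928311, -0.08308849]), 'joint_vel': array([-0.0008023 , -0.00194046, -0.00013788, -0.00435504, -0.00088565,
        0.00021279,  0.00161152]), 'joint_torque': array([ 1.55385478e-03, -5.96924365e+01,  1.60940632e+00, -2.81490952e+01,
        1.26662746e-02,  6.56643446e-03,  5.58682734e-05]), 'eef_pos': array([ 6.74568179e-01, -1.79961623e-05,  2.30545390e-01]), 'tool_rot': array([-4.55659076e-04,  7.07104193e-01,  7.07109030e-01, -5.21358759e-04]), 'contact_force': array([0.47448084, 0.41679216, 0.43837984]), 'torque': array([-0.01390484, -0.02082725,  0.02372507]), 'grasp_force': 0.0, 'gripper_width': 1.0004136762066769}
```

View pics/scene0.png

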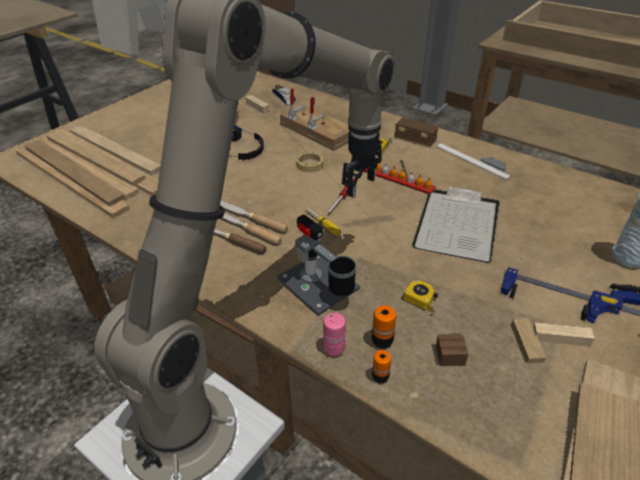

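View pics/side0.png

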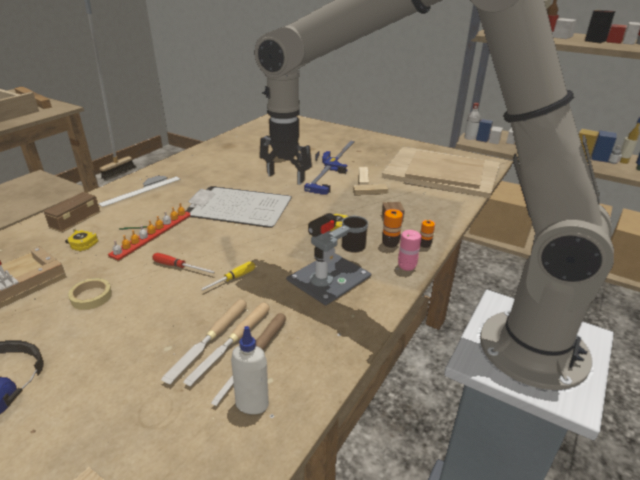

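Scene view: candidates for the laser are the large orange pod (384,326), the small orange pod (382,366) and the pink pod (334,335). I choose (384,326), which is in side at about (392,228). The mast cup is at (342,275), the handle at (310,228).

Run:
```python
from h import *
a=cv2.imread("pics/scene0.png")[200:390,265:415]; b=cv2.imread("pics/side0.png")[195:305,280:440]
a=cv2.resize(a,None,fx=3,fy=3,interpolation=2); b=cv2.resize(b,(350,int(110*350/160)),interpolation=2)
o=np.zeros((570,800,3),np.uint8); o[:a.shape[0],:450]=a; o[:b.shape[0],450:]=b
cv2.imwrite("pics/crop.png",o)
Cs={n:cam(n) for n in("scene","side")}
P={}
for n in Cs:
    im=cv2.imread(f"pics/{n}0.png"); h=cv2.cvtColor(im,cv2.COLOR_BGR2HSV)
    for name,lo,hi in(("orange",(5,190,120),(17,255,255)),("red",(0,180,60),(4,255,255)),):
        m=cv2.inRange(h,lo,hi); k,_,s,c=cv2.connectedComponentsWithStats(m)
        for i in range(1,k):
            if s[i,4]>25: print(n,name,s[i].tolist(),c[i].round(1))
```

```text
scene orange [390, 169, 16, 12, 75] [398.3 174. ]
scene orange [416, 177, 16, 12, 78] [424.  182.8]
scene orange [374, 306, 22, 25, 376] [385.4 317.7]
scene orange [374, 350, 17, 21, 235] [382.3 359.5]
scene red [291, 89, 3, 14, 31] [291.7  96. ]
scene red [311, 98, 3, 15, 34] [311.8 104.6]
scene red [377, 169, 58, 25, 252] [405.  182.2]
scene red [299, 223, 11, 14, 84] [304.2 229.3]
side orange [385, 209, 18, 19, 237] [392.5 218.7]
side orange [422, 221, 12, 12, 105] [427.2 227.1]
side orange [157, 222, 6, 7, 30] [159.4 225.3]
side orange [148, 227, 7, 7, 27] [151.3 229.9]
side orange [384, 231, 15, 5, 42] [391.1 233.6]
side orange [132, 237, 6, 7, 29] [134.6 240.2]
side orange [123, 242, 7, 7, 33] [126.2 245. ]
side red [321, 220, 13, 13, 84] [327.2 226.1]
side red [143, 232, 15, 11, 40] [150.6 236.6]
side red [154, 254, 19, 8, 81] [162.5 257.4]
```

View pics/crop.png

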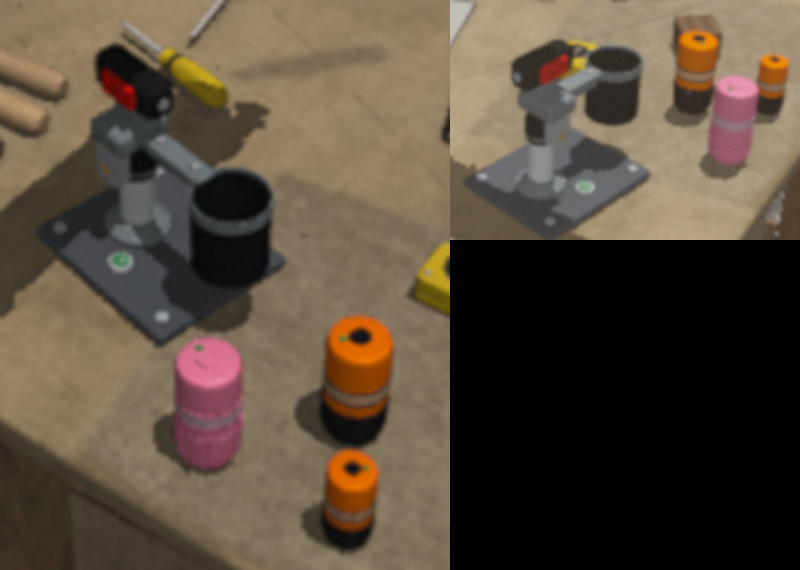

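The crop confirms the large orange pod next to the smaller one and the pink one. Laser top in scene (385,312), side (393,212). Cup rim centre in scene (342,266), side (354,223).

Run:
```python
from h import *
S,D=cam("scene"),cam("side")
def p(c):return np.array(c).round(4)
for n,a,b,z in(("lasertop",(385,312.3),(392.9,212.4),.11),("small",(382.2,356),(427.2,222),None),("pink",(334.5,318),(410,234),None),("cuprim",(342,266),(354.5,223),.1405),("release",(304.2,229.3),(327.2,226.1),.184)):
    x,e=tri(S,a,D,b); print(n,p(x),round(e,4), z and (p(onz(S,*a,z)),p(onz(D,*b,z))))
# base plate corners on z=.015: scene crop px/3+off
for c in((40,231),(162,342),(283,261)): print("plate",p(onz(S,265+c[0]/3,200+c[1]/3,.013)))
for c in((466,183),(550,236),(649,174)): print("plateD",p(onz(D,280+(c[0]-450)/2.1875,195+c[1]/2.1875,.013)))
```

```text
lasertop [ 0.4536 -0.2202  0.1087] 0.0025 (array([ 0.451, -0.221,  0.11 ]), array([ 0.4543, -0.2194,  0.11  ]))
small [ 0.3641 -0.2701  0.0803] 0.0035 None
pink [ 0.3678 -0.1369  0.1095] 0.0013 None
cuprim [ 0.4991 -0.0666  0.1353] 0.0011 (array([ 0.4937, -0.0698,  0.1405]), array([ 0.4958, -0.0592,  0.1405]))
release [0.5103 0.0587 0.1849] 0.0012 (array([0.5104, 0.0592, 0.184 ]), array([0.5119, 0.0567, 0.184 ]))
plate [0.4675 0.1227 0.013 ]
plate [ 0.4254 -0.0484  0.013 ]
plate [ 0.5662 -0.0783  0.013 ]
plateD [0.6048 0.0998 0.013 ]
plateD [0.468  0.1297 0.013 ]
plateD [ 0.426  -0.0369  0.013 ]
```

>>> move_arm(commands=[[[-0.005, -0.04, -0.02, 0, 0, 0, 0.085], [-0.005, -0.04, -0.02, 0, 0, 0, 0.085], [-0.005, -0.04, -0.02, 0, 0, 0, 0.085], [-0.005, -0.04, -0.02, 0, 0, 0, 0.085], [0, 0, 0, 0, 0, 7, 0.085], [0, 0, 0, 0, 0, 7, 0.085], [0, 0, 0, 0, 0, 0, 0.085], [0, 0, 0, 0, 0, 0, 0.085]]])

```text
t: 1.15
eef_pos: [0.5149, -0.02, 0.3111]
tool_rot: [-0.0, 0.787, 0.617, -0.0]
contact_force: [-0.4, -0.8, 0.0]
gripper_width: 0.993
grasp_force: 0.0
```

Run:
```python
from h import *
im,C=shot("wrist","w1.png"); o=bot.get_obs(); print(o["t"],o["eef_pos"],o["tool_rot"]); np.savez("w1.npz",K=C[0],k=C[1],T=C[2])
for n,p in(("laser top",(.4536,-.2202,.11)),("cup rim",(.5,-.068,.1405)),("handle top",(.531,.053,.202)),("release",(.51,.0585,.184))): print(n,proj(C,p))
```

```text
1.2 [ 0.5149666  -0.01994267  0.31107056] [-1.39382026e-04  7.87402694e-01  6.16438920e-01 -1.88402292e-04]
laser top [307.2662372  382.26760274]
cup rim [314.04449325 266.96760685]
handle top [314.4745016  130.29721665]
release [284.36679897 129.10966813]
```

View pics/w1.png

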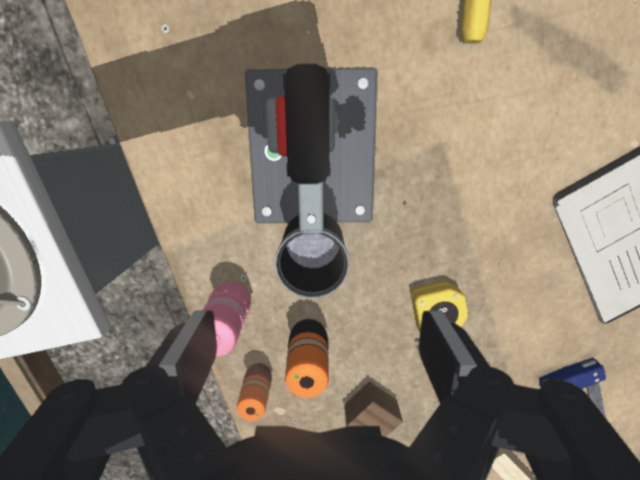

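Wrist view: cup rim centred near (312,259), laser top at (307,380), handle bar u 287–329, v 64–184, red release at (281,126), all aligned to the picture's vertical, so the yaw is about right.

Run:
```python
from h import *
d=np.load("w1.npz"); C=(d["K"],float(d["k"]),d["T"]); im=cv2.imread("pics/w1.png"); h=cv2.cvtColor(im,cv2.COLOR_BGR2HSV)
print("cam",C[2][:3,3])
g=im.max(2)
print("cup row259",g[259,265:360].tolist()); print("cup col 290",g[210:305,290].tolist())
# handle: black bar
m=cv2.inRange(im[50:200,280:345],(0,0,0),(38,38,38)); k,_,s,c=cv2.connectedComponentsWithStats(m); i=1+s[1:,4].argmax(); print("bar",s[i],c[i]+[280,50])
pts=np.argwhere(_==i)[:,::-1].astype(np.float32)+[280,50]; print(cv2.minAreaRect(pts.astype(np.float32)))
m=cv2.inRange(h,(0,150,60),(6,255,255)); m[:, :200]=0; m[200:]=0; k,l,s,c=cv2.connectedComponentsWithStats(m); i=1+s[1:,4].argmax(); print("red",s[i],c[i])
m=cv2.inRange(h,(5,190,120),(17,255,255)); k,l,s,c=cv2.connectedComponentsWithStats(m)
for i in range(1,k):
    if s[i,4]>200: print("or",s[i],c[i])
for u,v in((250,69),(376,69),(255,222),(373,221)): print(onz(C,u,v,.014).round(4))
for z in(.1405,.137): print("cup",onz(C,312.5,259,z).round(4))
print("laser",onz(C,307,380,.11).round(4))
```

```text
cam [0.53459615 0.05964342 0.45364813]
cup row259 [195, 189, 190, 195, 197, 193, 189, 187, 184, 177, 161, 142, 91, 64, 64, 46, 31, 25, 25, 25, 26, 26, 26, 25, 26, 27, 32, 45, 66, 84, 90, 93, 94, 99, 103, 103, 99, 97, 98, 99, 99, 94, 96, 99, 100, 100, 97, 100, 96, 94, 95, 94, 93, 94, 98, 98, 99, 99, 99, 99, 100, 101, 98, 96, 95, 96, 91, 78, 59, 41, 38, 39, 41, 42, 44, 46, 48, 51, 60, 71, 77, 89, 126, 155, 164, 168, 170, 172, 175, 177, 180, 182, 180, 177, 175]
cup col 290 [67, 67, 67, 67, 66, 67, 67, 67, 66, 62, 54, 41, 30, 27, 26, 26, 28, 27, 27, 27, 29, 35, 48, 65, 81, 110, 133, 125, 95, 74, 96, 146, 180, 190, 188, 185, 182, 174, 166, 157, 134, 105, 95, 95, 92, 80, 59, 39, 28, 27, 27, 25, 28, 26, 26, 26, 27, 26, 24, 26, 26, 27, 28, 27, 27, 27, 27, 28, 27, 27, 26, 26, 29, 39, 56, 67, 65, 59, 66, 90, 128, 157, 178, 187, 188, 186, 186, 187, 189, 190, 189, 190, 187, 185, 175]
bar [   5   20   29  113 1611] [295.2371198  136.73432651]
((292.1756896972656, 127.05406188964844), (113.59970092773438, 23.67345428466797), 80.53767395019531)
red [276  97  11  58 483] [281.2505176  125.68115942]
[0.4744 0.1296 0.014 ]
[0.611  0.0959 0.014 ]
[ 0.4284 -0.042   0.014 ]
[ 0.5736 -0.0764  0.014 ]
cup [ 0.5005 -0.0599  0.1405]
cup [ 0.5002 -0.0612  0.137 ]
laser [ 0.4541 -0.217   0.11  ]
```

Run:
```python
from h import *
from scipy.optimize import least_squares
d=np.load("w1.npz"); C=(d["K"],float(d["k"]),d["T"]); im=cv2.imread("pics/w1.png"); g=cv2.GaussianBlur(im.max(2),(3,3),0)
P=[]
for a in np.radians(np.arange(0,181,6)):
    for r in np.arange(48,25,-.25):
        u,v=312.5+r*np.cos(a),259+r*np.sin(a)
        if g[int(round(v)),int(round(u))]<115: P.append(onz(C,u,v,.139)[:2]); break
P=np.array(P)
for R0 in(.03525,None):
    f=lambda x:np.hypot(*(P-x[:2]).T)-(R0 or x[2])
    s=least_squares(f,[.5,-.06,.035],loss="soft_l1",f_scale=.001); print("cup",s.x.round(4),np.std(s.fun).round(4))
print("handle",onz(C,308,124,.202).round(4),onz(C,308,64,.202).round(4),onz(C,308,184,.202).round(4), onz(C,287,124,.202).round(4),onz(C,329,124,.202).round(4))
print("red",onz(C,281.2,125.7,.193).round(4))
y=np.radians(-13.9); mx=np.array([np.cos(y),np.sin(y)]); my=np.array([-mx[1],mx[0]])
print("mx",mx,"my",my)
```

```text
cup [ 0.4985 -0.0639  0.035 ] 0.0046
cup [ 0.4979 -0.0666  0.0333] 0.0041
handle [0.5278 0.058  0.202 ] [0.5368 0.0935 0.202 ] [0.5179 0.019  0.202 ] [0.5142 0.0613 0.202 ] [0.5414 0.0546 0.202 ]
red [0.5093 0.0613 0.193 ]
mx [ 0.97071648 -0.24022804] my [0.24022804 0.97071648]
```

>>> move_arm(commands=[[[-0.0414, -0.0023, 0.014, 0, 0, 0, 0.085], [-0.0414, -0.0023, 0.014, 0, 0, 0, 0.085], [-0.0414, -0.0023, 0.014, 0, 0, 0, 0.085], [-0.0414, -0.0023, 0.014, 0, 0, 0, 0.085], [-0.0414, -0.0023, 0.014, 0, 0, 0, 0.085], [0, 0, 0, 0, 0, 0, 0.085], [0, 0, 0, 0, 0, 0, 0.085]]])

```text
t: 2.08
eef_pos: [0.4542, -0.2175, 0.2413]
tool_rot: [-0.0, 0.788, 0.616, 0.0]
contact_force: [0.4, 0.1, -0.3]
gripper_width: 0.993
grasp_force: 0.0
```

Run:
```python
from h import *
im,C=shot("wrist","w2.png"); o=bot.get_obs(); print(o["t"],o["eef_pos"],o["tool_rot"]); np.savez("w2.npz",K=C[0],k=C[1],T=C[2])
print(proj(C,(.454,-.218,.11)), proj(C,(.4985,-.0645,.1405)))
h=cv2.cvtColor(im,cv2.COLOR_BGR2HSV); m=cv2.inRange(h,(5,170,100),(17,255,255)); k,l,s,c=cv2.connectedComponentsWithStats(m)
for i in range(1,k):
    if s[i,4]>200: print("or",s[i],c[i])
cv2.imwrite("pics/w2c.png",im)
```

```text
2.125 [ 0.45447971 -0.21701708  0.24147815] [-1.60887742e-05  7.87366864e-01  6.16484657e-01  2.99316282e-04]
[317.13535703 228.49789747] [327.89970045 -18.85421535]
or [ 285  190   61   67 1430] [308.36643357 223.14265734]
or [ 218  265   42   44 1141] [238.24189308 285.49517967]
```

View pics/w2.png

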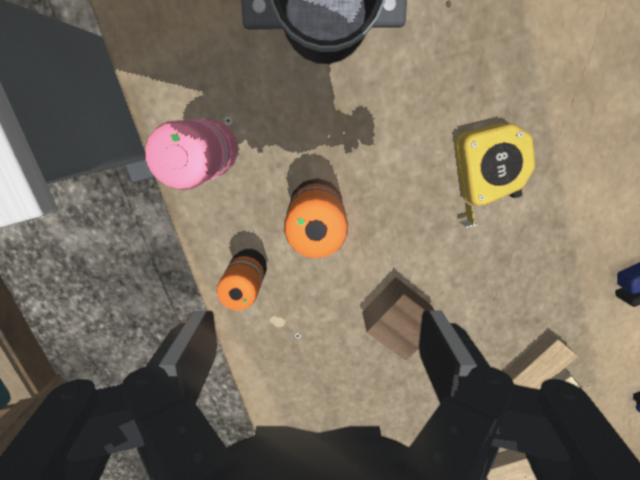

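The laser's top centre is at (316,230), predicted (317,228): 1–2 mm off. The fingers are clear of the block and the small pod.

>>> move_arm(commands=[[[-0.002, -0.0005, 0.03, 0, 0, 0, 0.085], [0, 0, 0.04, 0, 0, 0, 0.085], [0, 0, 0.04, 0, 0, 0, 0.085], [0, 0, 0.04, 0, 0, 0, 0.085], [0, 0, 0.025, 0, 0, 0, 0.085], [0, 0, 0, 0, 0, 0, 0.085], [0, 0, 0, 0, 0, 0, 0.085], [0, 0, 0, 0, 0, 0, 0.04], [0, 0, 0, 0, 0, 0, 0.04], [0, 0, 0, 0, 0, 0, 0.04], [0, 0, 0, 0, 0, 0, 0.04], [0, 0, 0, 0, 0, 0, 0.04], [0, 0, 0, 0, 0, 0, 0.04]]], squeeze=35)

```text
t: 3.75
eef_pos: [0.4534, -0.22, 0.0674]
tool_rot: [0.001, 0.788, 0.616, 0.001]
contact_force: [-1.6, 0.3, 7.0]
gripper_width: 0.605
grasp_force: 35.4
```

>>> move_arm(commands=[[[0, 0, -0.025, 0, 0, 0, 0.04], [0, 0, -0.035, 0, 0, 0, 0.04], [0, 0, -0.04, 0, 0, 0, 0.04], [0, 0, -0.04, 0, 0, 0, 0.04], [0, 0, -0.025, 0, 0, 0, 0.04], [0.02, 0.0008, 0, 0, 0, 0, 0.04], [0.03, 0.0013, 0, 0, 0, 0, 0.04], [0.03, 0.0013, 0, 0, 0, 0, 0.04], [0.03, 0.0013, 0, 0, 0, 0, 0.04], [0.03, 0.0013, 0, 0, 0, 0, 0.04], [0.021, 0.0007, 0, 0, 0, 0, 0.04], [0, 0, 0, 0, 0, 0, 0.04], [0, 0, 0, 0, 0, 0, 0.04], [0, 0, 0, 0, 0, 0, 0.04]]])

```text
t: 5.5
eef_pos: [0.4978, -0.0665, 0.2313]
tool_rot: [0.0, 0.789, 0.615, -0.0]
contact_force: [1.0, -0.1, -2.5]
gripper_width: 0.604
grasp_force: 38.3
```

Run:
```python
from h import *
out=np.zeros((560,800,3),np.uint8)
o=bot.get_obs(); print(o["t"],o["eef_pos"],o["contact_force"])
for j,n in enumerate(("scene","side","wrist")):
    im,C=shot(n,f"{n}3.png"); p=proj(C,(.4985,-.0645,.16)); print(n,p, proj(C,(.4985,-.0645,.1405)))
    if n=="wrist": c=cv2.resize(im,(400,300)); out[260:560,200:600]=c
    else:
        x,y=int(p[0])-70,int(p[1])-60; c=im[y:y+91,x:x+140]; out[:260,400*j:400*j+400]=cv2.resize(c,(400,260),interpolation=2); print(x,y)
cv2.imwrite("pics/c3.png",out)
```

```text
5.5 [ 0.49784221 -0.06651593  0.23130316] [ 0.965302   -0.09737833 -2.45792937]
scene [341.43965039 258.19581321] [341.32789549 264.05535811]
271 198
side [354.95600955 215.48193228] [354.55530497 221.87517337]
284 155
wrist [317.29361799 252.23796924] [317.28412817 242.21568419]
```

View pics/c3.png

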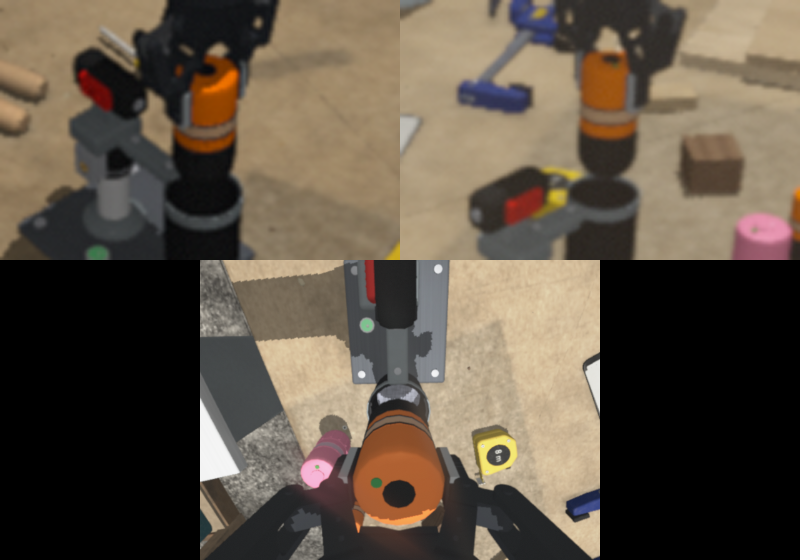

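Laser hangs just above the cup in all views. Scene shows it centred; side shows it about 1–2 px to the right of the cup's centre. I'll measure that.

Run:
```python
from h import *
C=cam("wrist"); w=cv2.imread("pics/wrist3.png")
m=(w[330:420,270:370].max(2)<40).astype(np.uint8); k,l,s,c=cv2.connectedComponentsWithStats(m)
for i in range(1,k):
    if s[i,4]>150: p=c[i]+[270,330]; print("dot",p,s[i], onz(C,*p,.2313+.0426).round(4))
for n,rl,rc in(("scene",(236,258),(262,275)),("side",(200,212),(222,238))):
    im=cv2.imread(f"pics/{n}3.png"); g=im.max(2); u0=int(proj(cam(n),(.4985,-.0645,.1405))[0])
    for r in list(range(rl[0],rl[1],4))+list(range(rc[0],rc[1],4)): print(n,r,u0-18,g[r,u0-18:u0+19].tolist())
```

```text
dot [320.46252839 371.69190008] [  25   23   48   41 1321] [ 0.4995 -0.0646  0.2739]
scene 236 323 [152, 157, 153, 149, 138, 96, 45, 20, 19, 20, 26, 46, 78, 92, 86, 120, 133, 136, 139, 141, 144, 144, 146, 147, 147, 145, 145, 142, 139, 128, 111, 131, 155, 162, 161, 162, 163]
scene 240 323 [149, 144, 143, 145, 148, 151, 143, 118, 72, 34, 28, 48, 79, 93, 83, 111, 129, 133, 138, 143, 144, 145, 143, 139, 143, 143, 123, 111, 94, 94, 111, 148, 161, 162, 163, 162, 161]
scene 244 323 [156, 155, 149, 144, 144, 147, 149, 141, 103, 94, 95, 81, 82, 94, 102, 108, 114, 117, 120, 120, 119, 123, 125, 126, 124, 118, 110, 91, 95, 107, 107, 145, 156, 154, 154, 155, 157]
scene 248 323 [63, 82, 112, 141, 158, 160, 159, 142, 77, 25, 42, 76, 102, 113, 118, 123, 128, 127, 132, 126, 126, 136, 141, 142, 145, 143, 133, 122, 88, 47, 78, 141, 156, 158, 159, 159, 160]
scene 252 323 [62, 62, 62, 61, 60, 62, 70, 72, 41, 13, 11, 14, 12, 14, 17, 17, 17, 18, 19, 19, 20, 20, 19, 19, 20, 19, 19, 18, 16, 41, 100, 147, 158, 158, 158, 160, 161]
scene 256 323 [60, 62, 64, 63, 60, 61, 75, 80, 63, 34, 15, 15, 13, 13, 16, 18, 1
[... 1299 characters left out ...]
169, 170, 171]
side 222 336 [149, 190, 199, 198, 194, 178, 126, 67, 46, 44, 46, 45, 46, 46, 47, 46, 47, 48, 45, 48, 45, 44, 43, 45, 46, 45, 43, 44, 46, 51, 68, 110, 147, 159, 162, 164, 166]
side 226 336 [137, 150, 160, 167, 165, 146, 106, 87, 83, 79, 70, 61, 55, 49, 47, 45, 48, 47, 46, 47, 43, 45, 46, 47, 48, 49, 51, 63, 74, 86, 95, 114, 142, 158, 161, 161, 159]
side 230 336 [88, 86, 84, 85, 86, 85, 87, 86, 88, 88, 89, 88, 86, 86, 88, 89, 90, 92, 92, 90, 90, 92, 91, 90, 90, 88, 87, 80, 73, 66, 84, 125, 154, 161, 160, 161, 162]
side 234 336 [89, 89, 90, 89, 88, 89, 87, 84, 80, 78, 68, 53, 45, 45, 45, 43, 45, 46, 43, 45, 44, 46, 47, 46, 43, 44, 46, 44, 45, 56, 97, 139, 159, 161, 160, 160, 160]
```

>>> move_arm(commands=[[[0.001, 0.0004, 0.012, 0, 0, 0, 0.04], [0, 0, 0.012, 0, 0, 0, 0.04], [0, 0, 0.012, 0, 0, 0, 0.04], [0, 0, 0.012, 0, 0, 0, 0.04], [0, 0, 0.012, 0, 0, 0, 0.04], [0, 0, 0.008, 0, 0, 0, 0.04], [0, 0, 0.006, 0, 0, 0, 0.04], [0, 0, 0, 0, 0, 0, 0.04], [0, 0, 0, 0, 0, 0, 0.04]]])

```text
t: 6.78
eef_pos: [0.4992, -0.0644, 0.1576]
tool_rot: [0.0, 0.788, 0.616, 0.0]
contact_force: [-0.3, -0.1, -2.2]
gripper_width: 0.603
grasp_force: 38.3
```

>>> move_arm(commands=[[[0, 0, 0.003, 0, 0, 0, 0.04], [0, 0, 0.003, 0, 0, 0, 0.04], [0, 0, 0.003, 0, 0, 0, 0.04], [0, 0, 0.0015, 0, 0, 0, 0.04], [0, 0, 0.001, 0, 0, 0, 0.04], [0, 0, 0, 0, 0, 0, 0.04]]])

```text
t: 7.52
eef_pos: [0.4989, -0.0644, 0.1458]
tool_rot: [-0.0, 0.788, 0.616, -0.0]
contact_force: [-0.1, -0.3, -3.0]
gripper_width: 0.604
grasp_force: 38.3
```

>>> move_arm(commands=[[[0, 0, 0.001, 0, 0, 0, 0.04], [0, 0, 0.001, 0, 0, 0, 0.04], [0, 0, 0, 0, 0, 0, 0.04]]])

```text
t: 7.9
eef_pos: [0.499, -0.0644, 0.1439]
tool_rot: [0.0, 0.788, 0.616, 0.0]
contact_force: [-0.1, 0.2, -0.4]
gripper_width: 0.604
grasp_force: 38.5
```

>>> move_arm(commands=[[[0, 0, 0, 0, 0, 0, 0.06], [0, 0, 0, 0, 0, 0, 0.066], [0, 0, 0, 0, 0, 0, 0.075], [0, 0, 0, 0, 0, 0, 0.085], [0, 0, 0, 0, 0, 0, 0.085], [0, 0, 0, 0, 0, 0, 0.085], [0, 0, 0, 0, 0, 0, 0.085]]])

```text
t: 8.78
eef_pos: [0.4989, -0.0644, 0.1438]
tool_rot: [0.0, 0.788, 0.616, 0.0]
contact_force: [0.1, -0.1, 0.1]
gripper_width: 0.997
grasp_force: 0.0
```

Run:
```python
from h import *
for n in("scene","side"):
    im,C=shot(n,f"{n}4.png"); h=cv2.cvtColor(im,cv2.COLOR_BGR2HSV); m=cv2.inRange(h,(5,170,80),(17,255,255)); p=proj(C,(.499,-.0644,.187)); print(n,p)
    k,l,s,c=cv2.connectedComponentsWithStats(m)
    for i in range(1,k):
        if s[i,4]>25 and np.hypot(*(c[i]-p))<40: print(s[i],c[i])
```

```text
scene [341.68334272 249.76255213]
[332 245  20  25 357] [342.20728291 258.45378151]
side [355.3340642  206.41447417]
[345 204  21  20 333] [355.06306306 213.93393393]
```

Laser is upright, with its orange centroid on the cup's axis in both views (scene 342, side 355). Now up and over the handle.

>>> move_arm(commands=[[[0, 0, -0.02, 0, 0, 0, 0.085], [0, 0, -0.035, 0, 0, 0, 0.085], [0, 0, -0.04, 0, 0, 0, 0.085], [0, 0, -0.04, 0, 0, 0, 0.085], [0.025, 0, 0, 0, 0, 0, 0.085], [0.04, 0, 0, 0, 0, 0, 0.085], [0.04, 0, 0, 0, 0, 0, 0.085], [0.02, 0, 0, 0, 0, 0, 0.085], [0, 0, 0, 0, 0, 0, 0.085], [0, 0, 0, 0, 0, 0, 0.085], [0, 0, 0, 0, 0, 0, 0.085]]])

```text
t: 10.25
eef_pos: [0.529, 0.0551, 0.2788]
tool_rot: [0.0, 0.789, 0.615, -0.0]
contact_force: [-0.2, -0.9, 0.9]
gripper_width: 0.989
grasp_force: 0.0
```

Run:
```python
from h import *
im,C=shot("wrist","w5.png"); o=bot.get_obs(); print(o["t"],o["eef_pos"],o["contact_force"])
y=np.radians(-13.9); mx=np.array([np.cos(y),np.sin(y),0]); my=np.array([-mx[1],mx[0],0]); H=np.array([.529,.0569,.184])
for a,b,z in((-.015,0,.018),(.015,0,.018),(0,.04,.018),(0,-.04,.018),(-.0185,0,.011),(-.0215,0,0)): 
    q=proj(C,H+a*mx+b*my+[0,0,z]); print(a,b,q); cv2.drawMarker(im,tuple(int(round(v)) for v in q),(0,255,0),0,8)
q=proj(C,o["eef_pos"]); cv2.drawMarker(im,tuple(int(round(v)) for v in q),(255,0,255),1,10)
cv2.imwrite("pics/w5m.png",im)
```

```text
10.3 [0.52900545 0.0553673  0.27884813] [ 0.66337425  0.33043962 -0.65441897]
-0.015 0 [293.31487672 249.29963007]
0.015 0 [339.67855219 249.12654654]
0 0.04 [316.20134161 187.78978157]
0 -0.04 [316.76111869 304.17996525]
-0.0185 0 [288.7139824  245.70065046]
-0.0215 0 [285.57569141 240.41705598]
```

View pics/w5m.png

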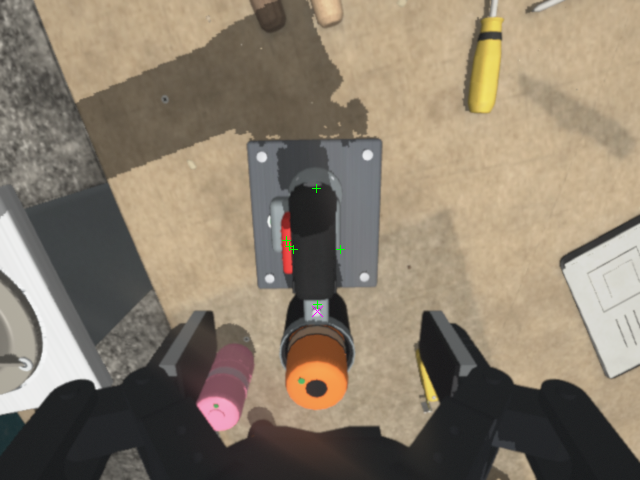

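Bar spans u 291–336 and v 183–298, about 2 mm to the front and 3 mm farther along +y than assumed. I'll correct for that and go down.

>>> move_arm(commands=[[[0.004, -0.0025, 0.02, 0, 0, 0, 0.085], [0, 0, 0.03, 0, 0, 0, 0.085], [0, 0, 0.025, 0, 0, 0, 0.085], [0, 0, 0.015, 0, 0, 0, 0.085], [0, 0, 0.012, 0, 0, 0, 0.085], [0, 0, 0.008, 0, 0, 0, 0.085], [0, 0, 0, 0, 0, 0, 0.085], [0, 0, 0, 0, 0, 0, 0.085]]])

```text
t: 11.3
eef_pos: [0.5281, 0.0614, 0.1694]
tool_rot: [0.0, 0.788, 0.616, 0.001]
contact_force: [0.0, -0.4, 0.5]
gripper_width: 0.994
grasp_force: 0.0
```

>>> move_arm(commands=[[[0, 0, 0, 0, 0, 0, 0.045], [0, 0, 0, 0, 0, 0, 0.036], [0, 0, 0, 0, 0, 0, 0.02], [0, 0, 0, 0, 0, 0, 0.02], [0, 0, 0, 0, 0, 0, 0.02], [0, 0, 0, 0, 0, 0, 0.02], [0, 0, 0, 0, 0, 0, 0.02]]], squeeze=60)

```text
t: 12.18
eef_pos: [0.5277, 0.0615, 0.1692]
tool_rot: [0.0, 0.788, 0.616, 0.0]
contact_force: [-1.9, 0.1, 5.5]
gripper_width: 0.341
grasp_force: 60.1
```

Opening 29 mm (the pod's 54 read as 52), so the paddle is fully in. Pulling up slowly.

>>> move_arm(commands=[[[0, 0, -0.002, 0, 0, 0, 0.02], [0, 0, -0.003, 0, 0, 0, 0.02], [0, 0, -0.004, 0, 0, 0, 0.02], [0, 0, -0.005, 0, 0, 0, 0.02], [0, 0, -0.005, 0, 0, 0, 0.02], [0, 0, -0.005, 0, 0, 0, 0.02], [0, 0, -0.005, 0, 0, 0, 0.02], [0, 0, -0.004, 0, 0, 0, 0.02]]])

```text
t: 13.18
eef_pos: [0.5275, 0.0614, 0.2021]
tool_rot: [-0.0, 0.788, 0.616, -0.0]
contact_force: [1.2, -0.1, -8.7]
gripper_width: 0.345
grasp_force: 59.9
```

>>> move_arm(commands=[[[0, 0, -0.005, 0, 0, 0, 0.02], [0, 0, -0.005, 0, 0, 0, 0.02], [0, 0, -0.005, 0, 0, 0, 0.02], [0, 0, -0.004, 0, 0, 0, 0.02], [0, 0, -0.003, 0, 0, 0, 0.02], [0, 0, -0.003, 0, 0, 0, 0.02], [0, 0, -0.003, 0, 0, 0, 0.02], [0, 0, -0.003, 0, 0, 0, 0.02], [0, 0, -0.003, 0, 0, 0, 0.02], [0, 0, -0.005, 0, 0, 0, 0.02], [0, 0, -0.005, 0, 0, 0, 0.02]]])

```text
t: 14.55
eef_pos: [0.5275, 0.0614, 0.246]
tool_rot: [-0.0, 0.788, 0.616, -0.0]
contact_force: [-0.1, 0.3, -9.9]
gripper_width: 0.344
grasp_force: 59.9
```

>>> move_arm(commands=[[[0, 0, -0.005, 0, 0, 0, 0.02], [0, 0, -0.005, 0, 0, 0, 0.02], [0, 0, -0.005, 0, 0, 0, 0.02], [0, 0, -0.005, 0, 0, 0, 0.02], [0, 0, -0.005, 0, 0, 0, 0.02], [0, 0, -0.004, 0, 0, 0, 0.02], [0, 0, -0.004, 0, 0, 0, 0.02], [0, 0, -0.003, 0, 0, 0, 0.02], [0, 0, -0.002, 0, 0, 0, 0.02], [0, 0, -0.002, 0, 0, 0, 0.02], [0, 0, -0.001, 0, 0, 0, 0.02], [0, 0, -0.001, 0, 0, 0, 0.02], [0, 0, 0, 0, 0, 0, 0.02]]])

```text
t: 16.18
eef_pos: [0.5276, 0.0614, 0.2879]
tool_rot: [-0.0, 0.788, 0.616, -0.0]
contact_force: [-1.4, 0.6, -8.6]
gripper_width: 0.344
grasp_force: 60.1
```

>>> move_arm(commands=[[[0, 0, -0.001, 0, 0, 0, 0.02], [0, 0, -0.0005, 0, 0, 0, 0.02], [0, 0, -0.0005, 0, 0, 0, 0.02], [0, 0, 0, 0, 0, 0, 0.02], [0, 0, 0, 0, 0, 0, 0.02]]])

```text
t: 16.8
eef_pos: [0.5275, 0.0613, 0.2894]
tool_rot: [-0.0, 0.788, 0.616, -0.0]
contact_force: [-0.4, 1.3, -13.2]
gripper_width: 0.341
grasp_force: 60.2
```

Run:
```python
from h import *
out=np.zeros((400,800,3),np.uint8)
for j,n in enumerate(("scene","side")):
    im,C=shot(n,f"{n}6.png"); p=proj(C,(.51,0,.2)); x,y=int(p[0])-70,int(p[1])-70; out[:,400*j:400*j+400]=cv2.resize(im[y:y+140,x:x+140],(400,400),interpolation=2)
    print(n,x,y,"lasertop",proj(C,(.499,-.0644,.307)),"rim",proj(C,(.499,-.0644,.2605)))
cv2.imwrite("pics/c6.png",out)
```

```text
scene 252 163 lasertop [342.45494985 209.88917296] rim [342.14335476 225.94565711]
side 269 141 lasertop [358.01018044 163.54121613] rim [356.93872839 180.70773608]
```

View pics/c6.png

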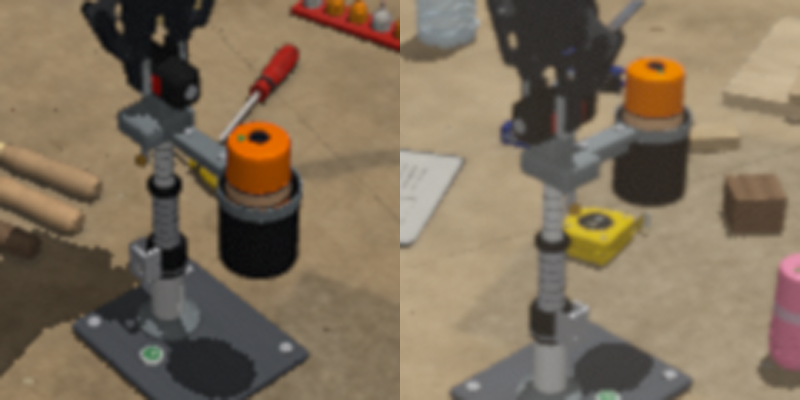

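Both sections are out and the laser sits upright in the cup, its top at crop (259,137) → scene px (343,211), against the predicted (342,210). The force has risen at the second stop.

```bash
python3 -c "
from station import bot; print(bot.hand_in())"
```

```text
the job is handed in; nothing more can be done
None
```

The job is handed in: the laser is seated in its cup and the mast is held by its handle at the second stop, with both sections drawn out (handle travel measured at 0.120 m); the hand-in returned no verdict.

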